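# Part two jammed cups with the washer tray's hold-down rails

### The arm

A 7-joint arm with a two-finger parallel gripper is mounted at the origin on a cart in front of the work surface, level with it; the furniture and walls round the work are solid. World frame = base frame: x ahead of the robot, y to its left, z up, the work surface at z = 0. Lengths are in m, angles in rad, forces in N, time in s.
With the tool pointing down it reaches from about 0.425 to 0.875 m from the base axis. Payload 8.4 kg.
Tool frame: the origin (TCP) lies on the centre line of the jaws, within the pads' length; the fingertips stand 19 mm ahead of it and the grasp point (between the pads) is the TCP; z points along the fingers, y is the line along which they close (so a half turn about z gives the same grasp; the last joint's range is limited). The gripper opens to 85 mm and grips with 20 to 120 N. Pads are 22 mm wide; open, the fingers measure 114 mm over their backs; the gripper's body (76 mm by 85 mm) begins 54 mm behind the grasp point. The pads swing forward as they close: fully open they stand 13 mm farther back than shut.
Start: joints at [-1.316, 0.333, 0.04, 1.465, -0.013, 1.343, -0.059], TCP at [0.225, 0.61, 0.25] pointing down, gripper open.
Joint ranges: [-2.58, 2.58], [-0.38, 2.09], [-1.3, 1.39], [0.25, 2.4], [-1.5, 4.64], [0.08, 2.09], [-2.65, 2.65]. Speed limits (rad/s): [2.22, 2.22, 2.79, 2.79, 3.14, 3.14, 3.14].

### API

Orientations are given as a rotation vector (axis times angle).
In Python, from workcell import sense, eyes, env, spotter gives the robot as it stands.
- The arm moves only by the shell command python3 -m jog 'ROWS' [OPENING]. ROWS is JSON, a list that holds one entry, the list of rows, each a list of 6 numbers: the shift along the tool's x, y, z in cm, then the turn, a rotation vector about the tool's x, y, z in degrees. A call has exactly 5 rows; each row is the pose to reach, as a shift and turn from the pose commanded when the call began, along the tool's axes at that moment; what a row does not reach only later rows make up. A row lasts 1/12 s, in which the tool goes at most 41.7 mm and 7.16 degrees, less where a joint would pass 70% of its speed; a pose out of reach is approached as far as the arm can. A call with a gripper value outside its range is refused whole. OPENING is the closure, from -1 (fully open) to 1 (shut), set as the call begins (- or left out, the last holds). The fingers move at their own pace and stop on an object; the grip force is fixed at half the most. Time passes only in rows, so rows that repeat a pose let the fingers close, or fill a call up. It gives the time, the measured TCP pose, the force, the opening and the grip force at its end, in the units of the state.
- sense(): the state, without advancing time (a new reading comes with each control period).
- eyes.get_image(name): name is "scene" or "top" or "wrist"; returns (picture, depth): 420x560x3 uint8, red, green, blue; 420x560 float32, m along the optical axis (not along the pixel's ray), 0 where there is no reading.
- eyes.get_calibration(name): a dict with "fov_y" (degrees; the focal length in pixels is half the picture's height over the tangent of half this angle, whatever the lens; pixels are square), "cx", "cy" (the principal point, pixels), "camera_from_world" (4x4, takes a point from world to camera coordinates); the wrist camera has in their place "T_tool_cam" (4x4, takes a point from camera to tool coordinates, whose origin is the TCP and whose axes are the flange's). Camera axes: x right, y up, looking along -z (the intrinsics and any distortion apply to the point x, -y, -z); pixel columns grow to the right and rows downward; lengths in m; the calibration is good to about 2 mm. The wrist camera is an equidistant fisheye: a pixel r from the principal point sees the ray r / f radians off the axis. A picture is of the moment at which its call begins: read the wrist's pose just before it. get_calibration takes no time and is no camera call.
- env.close_job(): hands the job in; it is judged then, once.
Trained networks look in the newest picture that a camera, given by its name, has taken for a name from the list of things; names that differ only in an ending like _2 or _b are one class to them, and where a whole thing is asked for, a point or a joint stands for the part that bears it (a point fixed in the world has none). Each returns a list of dicts, best first, with "conf" (0 to 1); they miss things now and then, are a little off and sometimes report something else, mostly with a low value. They report only what shows in the picture. A call takes as long as a camera call. They do not tell look-alikes from the thing itself.
- spotter.cut_out(camera, thing): "mask" (420x560 bool, what is visible of it) and "pixel" ([column, row] in pixels, amid what is visible of it).
The state is a dict: "time_s": time; "qpos": joint angles; "joint_vel": joint speeds; "tau": joint torques, N m; "eef_pos": TCP position; "eef_rot": TCP orientation; "force": force on the tool from outside, world axes, zero at the start; "torque": the same for the moment, N m; "opening": finger opening in m; "grasp_force": force on a finger pad.
Only numpy, scipy, OpenCV 4.12 (cv2) and the standard library are available. Lean on these libraries where they do the work, as an engineer would, in place of code of your own. Each camera call takes 0.05 s, during which the arm holds its last target. There are 200 camera calls.

### The job

Two white sample cups have come nested and jammed, mouth down, on the open part of the steel washer tray, and if you just pull the outer one up the inner comes with it. Keeping the pair on the tray floor, slide it into the free lane until the inner cup's flange is under both hold-down rails and up against the tray's end wall. Then draw the outer cup straight up off it, leaving the inner one in the lane, and stand the outer cup mouth down on the open part of the tray, without disturbing the third cup.

Things in the scene. Friction and masses are not known exactly. Their poses are not given: they have to be found in the camera images.
- washer_tray: Fixed stainless washer insert, inside 216 mm (its x) by 336 mm (its y); thin rim, top 22 mm above the bench. Origin: centre, at bench level, z up. Flat smooth floor 6 mm above the origin (black dots: drain holes). y < 0.05 is the open part. Beyond, two lanes run along y to the end wall (inner face y = 0.168): the free one centred on x = -0.0535, that of the third cup on x = +0.0535.
- lane_stop (a point): On the tray floor in the free lane: where the centre of a cup's mouth lies when its flange touches the end wall (tray x -0.0535, y 0.126; tray axes). A flat rail 3 mm thick runs along each side of the lane, from tray y 0.08 to the wall: underside 8 mm and top 11 mm above the floor, inner edges 37 mm either side of the centre line. A flange slides in below them, the body between them.
- lane_mouth (a point): On the tray floor, on the free lane's centre line where its lead-ins begin (tray x -0.0535, y 0.05; tray axes). The lead-ins, level with the rails, narrow from 47 mm either side of the centre line here to 37 mm at y 0.08.
- open_part (a point): Middle of the open part of the tray floor (tray x 0, y -0.06; tray axes).
- inner_cup: Lower, inner cup of the nested pair, white plastic, mouth down. Origin: centre of its mouth, on the floor; z up. All cups are alike, 70 mm high: flange at the mouth of 84 mm diameter, 4 mm thick; body tapering from 72 to 57 mm diameter at height 48; then a solid foot of 46 mm diameter with 4 small ribs (51 mm) at heights 53 to 61. About 95 g.
- outer_cup: Cup nested over the inner one, same shape, 70 g. Origin: centre of its mouth, 22 mm above that of the inner cup while nested, so its flange is 22 to 26 mm above the tray floor (above the rails) and its top 92 mm; the lowest 22 mm of the inner cup show. They are jammed with some 4 to 9 N, which let go after about 8 mm of lift.
- outer_foot (a point): Centre of the outer cup's solid foot, 60 mm above its mouth (46 mm diameter, top 10 mm above this point, plain down to this point, the ribs just below): the place to grip it from above.
- third_cup: Bystander: a third such cup, mouth down under the rails of the far lane. Origin: centre of its mouth.
Things that resemble listed ones, but are neither listed nor needed, are in the scene too. What is shaped like the outer_cup but brown or yellow is not meant.

How it is judged:
By the outcome, as a careful person would: the job done as asked, in the order asked, and still so for the second after the job is handed in, with the robot touching nothing.
It also fails if it takes over 59 s, if anything falls off the work surface, if the arm or the gripper's body presses on something with over 40 N, if the wrist force passes 120 N, or if a joint passes its speed limit or range.

## Working session

There is one attempt and no reset: what is moved stays moved. The work goes in short steps, Python scripts to look and compute and a shell command to move; the robot and the scene stay as the last step left them, time stands still between calls to the robot, and variables do not carry over. Pictures are saved under pics/ and viewed, at most 10 in all, crops included, and the job is handed in when it is done.

```bash
mkdir -p pics; ls
cat > h.py <<'E'
import numpy as np, cv2
from workcell import sense, eyes, env, spotter
from scipy.spatial.transform import Rotation as R
def world(cam,depth,us,vs,st=None):
    c=eyes.get_calibration(cam); H=depth.shape[0]
    f=H/2/np.tan(np.radians(c['fov_y'])/2)
    d=depth[vs,us]; x=(us-c['cx'])/f; y=(vs-c['cy'])/f
    if cam=='wrist':
        r=np.hypot(x,y); k=np.where(r>1e-9,np.tan(r)/np.maximum(r,1e-9),1); x=x*k; y=y*k
        T=np.eye(4); T[:3,:3]=R.from_rotvec(st['eef_rot']).as_matrix(); T[:3,3]=st['eef_pos']
        M=T@np.array(c['T_tool_cam'])
    else: M=np.linalg.inv(np.array(c['camera_from_world']))
    P=np.stack([x*d,-y*d,-d,np.ones_like(d)],-1)
    return (P@M.T)[...,:3]
def fitcircle(xy):
    A=np.c_[2*xy,np.ones(len(xy))]; s=np.linalg.lstsq(A,(xy**2).sum(1),rcond=None)[0]
    return s[:2],np.sqrt(s[2]+s[:2]@s[:2])
E
python3 - <<'E'
from h import *
for n in('top','scene'):
    im,d=eyes.get_image(n); np.savez(f'/tmp/{n}.npz',im=im,d=d); cv2.imwrite(f'pics/{n}0.png',im[...,::-1])
    for t in('outer_cup','inner_cup','third_cup','washer_tray'):
        for r in spotter.cut_out(n,t)[:4]:
            m=r['mask']&(d>0); v,u=np.nonzero(m); p=world(n,d,u,v)
            print(n,t,round(r['conf'],2),np.round(r['pixel']),m.sum(),np.median(p,0).round(3),p.max(0).round(3))
    c=eyes.get_calibration(n);print({k:c[k] for k in c if k!='camera_from_world'})
s=sense();print(s['eef_pos'],s['eef_rot'],s['time_s'])
E
```

```text
pics
top outer_cup 0.98 [372. 157.] 791 [ 0.762 -0.258  0.05 ] [ 0.809 -0.227  0.075]
top outer_cup 0.72 [322. 211.] 940 [ 0.63  -0.127  0.077] [ 0.674 -0.092  0.103]
top outer_cup 0.67 [319. 153.] 852 [ 0.779 -0.124  0.049] [ 0.832 -0.088  0.076]
top inner_cup 0.29 [277. 236.] 10938 [ 0.57  -0.034  0.007] [0.715 0.156 0.027]
{'fov_y': 57.91655780545412, 'cx': 281.4713913080776, 'cy': 205.42467888936926}
scene outer_cup 0.95 [338. 246.] 1081 [ 0.775 -0.15   0.034] [ 0.826 -0.095  0.07 ]
scene outer_cup 0.63 [276. 254.] 1344 [ 0.621 -0.155  0.062] [0.733 0.018 0.098]
scene outer_cup 0.61 [371. 286.] 1573 [ 0.755 -0.285  0.034] [ 0.869 -0.172  0.071]
scene inner_cup 0.52 [280. 276.] 353 [ 0.616 -0.166  0.009] [ 0.67  -0.118  0.03 ]
scene third_cup 0.59 [233. 215.] 875 [0.622 0.067 0.038] [0.702 0.258 0.076]
scene washer_tray 0.92 [234. 262.] 7809 [ 0.561 -0.069  0.004] [0.732 0.175 0.022]
{'fov_y': 56.83779303971659, 'cx': 267.95052065722217, 'cy': 213.28246076256607}
[0.22521934 0.6096862  0.25027736] [-5.52963633e-01 -3.09254001e+00  1.76946318e-04] 0.5
```

View pics/top0.png

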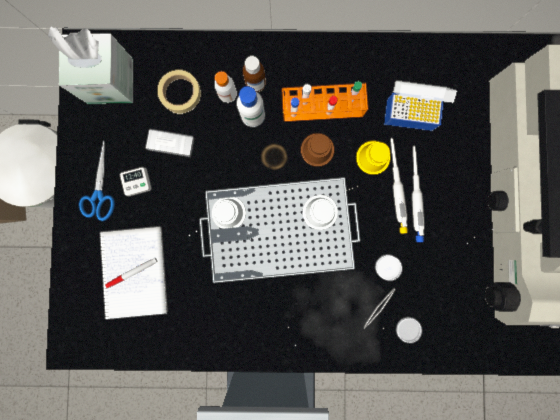

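View pics/scene0.png

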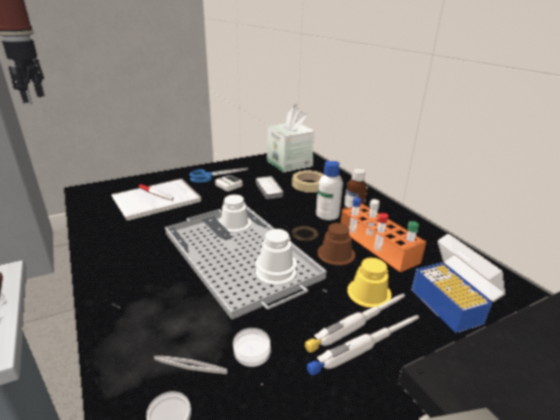

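The top view shows these candidates:
- the white pair at (322,211), on the open part
- the single white third cup at (227,213), in the far lane
- the brown look-alike at (318,150)
- the yellow look-alike at (373,157)

By the description it is the white pair. The free lane is the lower-left one, around (235,255). Next I'll crop it and get a coarse tray pose.

Run:
```python
from h import *
D=np.load('/tmp/top.npz'); im,d=D['im'],D['d']
cv2.imwrite('pics/crop.png',cv2.resize(im[165:295,190:370,::-1],None,fx=4,fy=4,interpolation=cv2.INTER_CUBIC))
vv,uu=np.mgrid[0:420,0:560]; P=world('top',d,uu,vv)
# pair: top disc and outer flange ring
def cup(c,zt):
    sel=(np.hypot(P[...,0]-c[0],P[...,1]-c[1])<.06)&(abs(P[...,2]-zt)<.006)
    q=P[sel]; return q.mean(0).round(4),sel.sum(), [ (q[:,i].max()+q[:,i].min())/2 for i in(0,1)]
for c,z in(((.63,-.127),.098),((.62,.09),.076)):print(cup(c,z))
g=(im.min(2)>110)&(uu>205)&(uu<355)&(vv>178)&(vv<284)&(P[...,2]<.05)
q=P[g]; print('rect',cv2.minAreaRect(q[:,:2].astype(np.float32)), np.median(q[:,2]))
s=sense()
print(eyes.get_calibration('wrist'))
print(R.from_rotvec(s['eef_rot']).as_matrix().round(3), P[150,316],P[230,322])
```

```text
(array([ 0.631 , -0.1328,  0.0989]), np.int64(330), [np.float64(0.6313609245146534), np.float64(-0.13340086201508228)])
(array([0.6282, 0.0893, 0.0763]), np.int64(316), [np.float64(0.6274732371720219), np.float64(0.0896914739436663)])
rect ((0.5887625217437744, -0.03972715139389038), (0.22719191014766693, 0.37303581833839417), 6.266568660736084) 0.006731264649957769
{'fov_y': 65.70646984690485, 'cx': 277.7483428709107, 'cy': 206.83488645686205, 'T_tool_cam': array([[-4.69394434e-04,  9.57515563e-01,  2.88381218e-01,
         7.25247481e-02],
       [ 9.99999864e-01,  5.14420545e-04, -8.03495709e-05,
         4.18908647e-04],
       [-2.25285188e-04,  2.88381142e-01, -9.57515674e-01,
        -1.22962037e-01],
       [ 0.00000000e+00,  0.00000000e+00,  0.00000000e+00,
         1.00000000e+00]])}
[[-0.938  0.347 -0.   ]
 [ 0.347  0.938 -0.   ]
 [-0.    -0.    -1.   ]] [ 0.77285331 -0.11945166  0.07154771] [ 0.58775739 -0.14070552  0.00870641]
```

View pics/crop.png

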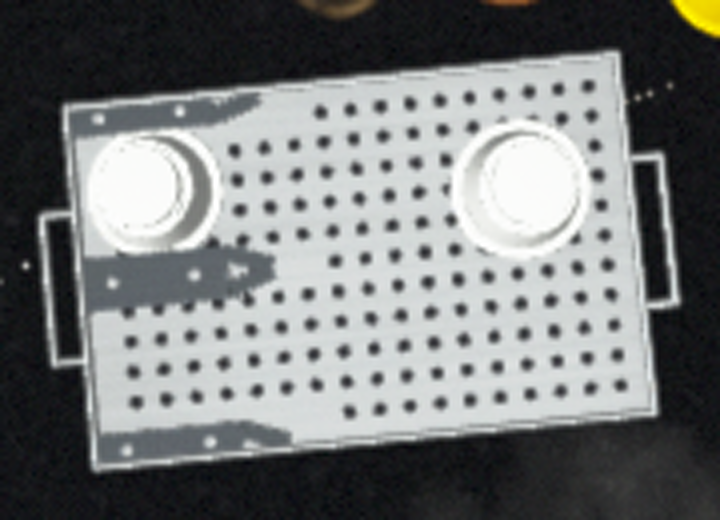

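```bash
cat >> h.py <<'E'
def px2plane(cam,uv,z):
    c=eyes.get_calibration(cam); f=210/np.tan(np.radians(c['fov_y'])/2); M=np.linalg.inv(np.array(c['camera_from_world']))
    uv=np.atleast_2d(uv).astype(float); r=np.c_[(uv[:,0]-c['cx'])/f,-(uv[:,1]-c['cy'])/f,-np.ones(len(uv))]@M[:3,:3].T
    return M[:3,3]+r*((z-M[2,3])/r[:,2])[:,None]
E
python3 - <<'E'
from h import *
c=np.array([[65,103],[618,53],[658,413],[95,470]])/4+[190-.4,165-.4]
q=px2plane('top',c,.022)[:,:2]; print(q.round(4))
print(np.linalg.norm(q-np.roll(q,-1,0),axis=1))
ctr=q.mean(0); y=(q[0]-q[1])+(q[3]-q[2]); y/=np.linalg.norm(y); x=np.array([y[1],-y[0]])
print('ctr',ctr,'yaw',np.degrees(np.arctan2(x[1],x[0])))
for n,p in(('stop',(-.0535,.126)),('mouth',(-.0535,.05)),('third',(.0535,.126)),('open',(0,-.06))): print(n,(ctr+x*p[0]+y*p[1]).round(4))
st=sense(); Rt=R.from_rotvec(st['eef_rot']).as_matrix()
print('to view', Rt.T@(np.array([.57,-.05,.33])-st['eef_pos'])*100)
E
```

```text
[[ 0.681   0.1442]
 [ 0.7154 -0.1927]
 [ 0.4978 -0.2169]
 [ 0.46    0.1209]]
[0.3386941 0.2189295 0.339843  0.2222854]
ctr [ 0.58855473 -0.03611564] yaw 6.108237555747573
stop [0.522  0.0835]
mouth [0.53   0.0079]
third [0.6283 0.0949]
open [ 0.5949 -0.0958]
to view [-55.20210581 -49.93421013  -7.96586295]
```

```bash
for i in 1 2 3 4; do python3 -m jog '[[[-2.8,-2.5,-0.1,0,0,0],[-5.6,-5,-0.2,0,0,0],[-8.4,-7.5,-0.3,0,0,0],[-11.2,-10,-0.4,0,0,0],[-14,-12.5,-0.5,0,0,0]]]'; done
python3 -m jog '[[[0,0,0,0,0,-6],[0,0,0,0,0,-12],[0,0,0,0,0,-18],[0,0,0,0,0,-24],[0,0,0,0,0,-26.4]]]' -1
```

```text
time_s: 0.92
eef_pos: [0.3138, 0.4423, 0.2554]
eef_rot: [0.553, 3.093, 0.001]
force: [0.1, 0.9, 0.5]
opening: 0.0857
grasp_force: 0.0
time_s: 1.33
eef_pos: [0.4018, 0.2764, 0.2607]
eef_rot: [0.553, 3.092, 0.001]
force: [0.4, 0.3, -0.3]
opening: 0.0855
grasp_force: 0.0
time_s: 1.75
eef_pos: [0.4898, 0.1106, 0.2658]
eef_rot: [0.553, 3.092, 0.001]
force: [0.6, -0.1, 0.1]
opening: 0.0853
grasp_force: 0.0
time_s: 2.17
eef_pos: [0.5779, -0.055, 0.2707]
eef_rot: [0.552, 3.092, 0.001]
force: [0.5, 0.1, -0.5]
opening: 0.0856
grasp_force: 0.0
time_s: 2.58
eef_pos: [0.5773, -0.0535, 0.2704]
eef_rot: [-0.177, 3.137, -0.0]
force: [0.5, -0.6, 0.0]
opening: 0.0853
grasp_force: 0.0
```

Run:
```python
from h import *
st=sense(); im,d=eyes.get_image('wrist'); np.savez('/tmp/w1.npz',im=im,d=d,p=st['eef_pos'],r=st['eef_rot']); cv2.imwrite('pics/w1.png',im[...,::-1])
vv,uu=np.mgrid[0:420,0:560]; P=world('wrist',d,uu,vv,st); np.save('/tmp/P1.npy',P)
for c,z in(((.631,-.133),.098),((.628,.09),.076)):
    sel=(np.hypot(P[...,0]-c[0],P[...,1]-c[1])<.06)&(abs(P[...,2]-z)<.004)&(d>0); q=P[sel]
    h=cv2.convexHull(q[:,:2].astype(np.float32))[:,0].astype(float); print(q.mean(0),sel.sum(),fitcircle(h))
```

```text
[ 0.63081647 -0.1323164   0.09781008] 1477 (array([ 0.63176922, -0.13280813]), np.float64(0.022758577281228834))
[0.62786594 0.08884861 0.07542638] 1118 (array([0.62854066, 0.09009785]), np.float64(0.022846226984361173))
```

View pics/w1.png

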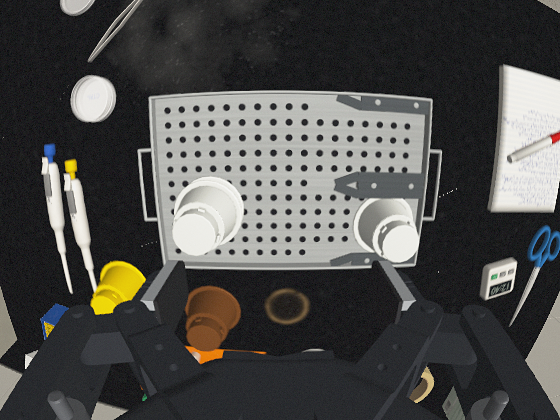

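Run:
```python
from h import *
D=np.load('/tmp/w1.npz'); im,d=D['im'].astype(int),D['d']; P=np.load('/tmp/P1.npy')
vv,uu=np.mgrid[0:420,0:560]
b=im.mean(2)
print('rail rgb',im[186,385],im[103,390],'floor z',np.median(P[110:170,200:300,2]),'rail z',np.median(P[180:192,370:410,2]))
reg=(uu>330)&(uu<430)&(vv>92)&(vv<205)&(b>60)&(b<125)&(d>0)
n,l,s,c=cv2.connectedComponentsWithStats(reg.astype(np.uint8))
# intersect rays with z=.017 rather than depth
z=.017; M=np.linalg.inv
cam=np.array(D['p'])+R.from_rotvec(D['r']).as_matrix()@eyes.get_calibration('wrist')['T_tool_cam'][:3,3]
Q=cam+(P-cam)*((z-cam[2])/(P[...,2]-cam[2]))[...,None]
def edge(pts,side):
    # tray-ish frame w/ yaw a
    return pts
for i in range(1,n):
    if s[i,4]<150: continue
    m=l==i; q=Q[m][:,:2]; print(i,s[i],cv2.minAreaRect(q.astype(np.float32)))
a=np.radians(6.1)
ex=np.array([np.cos(a),np.sin(a)]); ey=np.array([-ex[1],ex[0]]); o=np.array([.5886,-.0361])
for i in range(1,n):
    if s[i,4]<150: continue
    q=Q[l==i][:,:2]-o; X,Y=q@ex,q@ey
    for yb in np.arange(.085,.17,.01):
        k=abs(Y-yb)<.005
        if k.sum()>8: print(i,yb.round(3),X[k].min().round(4),X[k].max().round(4))
    print('Y',Y.min(),Y.max())
# rim: bright pixel boundary against black bench, z=.022
Q2=cam+(P-cam)*((.022-cam[2])/(P[...,2]-cam[2]))[...,None]
g=((b>100)|(P[...,2]>.015)).astype(np.uint8)
for nm,row in (('rows',range(110,240,15)),):
    for v in row:
        u=np.nonzero(g[v,140:450])[0]+140
        print(v,u.min(),u.max(),[((Q2[v,k,:2]-o)@ey).round(4) for k in(u.min(),u.max())])
```

```text
rail rgb [91 95 96] [94 98 99] floor z 0.005392699641094151 rail z 0.01644925970073302
3 [ 334   95   96  110 3543] ((0.5346424579620361, 0.06935783475637436), (0.13144072890281677, 0.11936953663825989), 6.410032749176025)
3 0.085 -0.1077 0.0185
3 0.095 -0.1081 0.0159
3 0.105 -0.108 0.0145
3 0.115 -0.1081 0.0144
3 0.125 -0.1083 0.0143
3 0.135 -0.1081 0.0141
3 0.145 -0.1082 0.0153
3 0.155 -0.1084 0.0152
3 0.165 -0.1084 0.023
Y 0.0511060829628946 0.17058319868523775
110 149 447 [np.float64(-0.1691), np.float64(nan)]
125 149 435 [np.float64(-0.1698), np.float64(nan)]
140 150 430 [np.float64(-0.1694), np.float64(0.1702)]
155 140 441 [np.float64(-0.1841), np.float64(0.1879)]
170 140 440 [np.float64(-0.1856), np.float64(0.1886)]
185 140 438 [np.float64(-0.1875), np.float64(0.1881)]
200 142 436 [np.float64(-0.1868), np.float64(0.1879)]
215 144 434 [np.float64(-0.1863), np.float64(0.1881)]
230 158 420 [np.float64(-0.169), np.float64(0.1703)]<stdin>:11: RuntimeWarning: divide by zero encountered in divide
<stdin>:11: RuntimeWarning: invalid value encountered in multiply
<stdin>:28: RuntimeWarning: divide by zero encountered in divide
<stdin>:28: RuntimeWarning: invalid value encountered in multiply
```

```bash
python3 - <<'E' 2>/dev/null
from h import *
D=np.load('/tmp/w1.npz'); im,d=D['im'].astype(int),D['d']; P=np.load('/tmp/P1.npy')
b=im.mean(2)
cam=np.array(D['p'])+R.from_rotvec(D['r']).as_matrix()@eyes.get_calibration('wrist')['T_tool_cam'][:3,3]
Q=cam+(P-cam)*((.017-cam[2])/(P[...,2]-cam[2]))[...,None]
a=np.radians(6.1); ex=np.array([np.cos(a),np.sin(a)]); ey=np.array([-ex[1],ex[0]]); o=np.array([.5886,-.0361])
A=[];B=[]
for u in range(375,412,3):
    col=b[95:205,u]; g=np.where(col>135)[0]+95
    top=[v for v in range(98,125) if b[v,u]<125 and b[v+1,u]>=125]
    bot=[v for v in range(160,185) if b[v,u]>=125 and b[v+1,u]<125]
    if not top or not bot: print(u,top,bot);continue
    def sub(v): t=(125-b[v,u])/(b[v+1,u]-b[v,u]); q=(Q[v,u]*(1-t)+Q[v+1,u]*t)[:2]-o; return q@ex,q@ey
    A.append(sub(top[-1]));B.append(sub(bot[-1]))
A,B=np.array(A),np.array(B)
print(A.round(4).tolist(),B.round(4).tolist(),sep='\n')
pa,pb=np.polyfit(A[:,1],A[:,0],1),np.polyfit(B[:,1],B[:,0],1);print(np.degrees(np.arctan(pa[0])),np.degrees(np.arctan(pb[0])),np.median(A[:,0]),np.median(B[:,0]))
E
```

```text
[[-0.091, 0.0976], [-0.0911, 0.1014], [-0.0908, 0.1052], [-0.0908, 0.109], [nan, nan], [-0.0913, 0.1166], [-0.0914, 0.1205], [-0.0914, 0.1243], [-0.0912, 0.1283], [-0.0914, 0.1322], [-0.0915, 0.1362], [-0.0914, 0.1402], [-0.0914, 0.1442]]
[[-0.0238, 0.1011], [-0.025, 0.1049], [-0.017, 0.1094], [-0.0171, 0.1133], [-0.0171, 0.1172], [-0.0248, 0.1206], [-0.024, 0.1246], [-0.0172, 0.1292], [-0.0173, 0.1333], [-0.0235, 0.1368], [-0.025, 0.1407], [-0.0173, 0.1456], [-0.0173, 0.1497]]
 ** On entry to DLASCL parameter number  4 had an illegal value
 ** On entry to DLASCL parameter number  4 had an illegal value
 ** On entry to DLASCL parameter number  4 had an illegal value
 ** On entry to DLASCL parameter number  4 had an illegal value
 ** On entry to DLASCL parameter number  5 had an illegal value
 ** On entry to DLASCL parameter number  4 had an illegal value
```

The wrist view shows the pair's foot at (196,232), the third cup at (400,240), and the free lane between the rails at rows 107–178. The lane edges measured are 74 mm apart, as specified. Next I move above the pair and look from closer.

```bash
python3 -m jog '[[[-1.1,-2.1,2,0,0,0],[-2.2,-4.2,4,0,0,0],[-3.4,-6.4,6,0,0,0],[-4.5,-8.5,8,0,0,0],[-4.5,-8.5,8,0,0,0]]]' -1
python3 - <<'E' 2>/dev/null
from h import *
st=sense(); im,d=eyes.get_image('wrist'); 
vv,uu=np.mgrid[0:420,0:560]; P=world('wrist',d,uu,vv,st)
sel=(np.hypot(P[...,0]-.6315,P[...,1]+.133)<.05)&(abs(P[...,2]-.098)<.004)&(d>0); q=P[sel]
h=cv2.convexHull(q[:,:2].astype(np.float32))[:,0].astype(float); c,r=fitcircle(h);print(c,r,q[:,2].mean(),st['eef_pos'],st['eef_rot'])
Rt=R.from_rotvec(st['eef_rot']).as_matrix(); print('tool err cm',100*(Rt.T@(np.r_[c,.092]-st['eef_pos'])))
v,u=np.nonzero(sel); cu,cv_=int(u.mean()),int(v.mean()); print(cu,cv_)
cv2.imwrite('pics/w2.png',cv2.resize(im[max(0,cv_-100):cv_+90,max(0,cu-110):cu+110,::-1],None,fx=3,fy=3))
E
```

```text
time_s: 3.05
eef_pos: [0.6302, -0.1371, 0.1858]
eef_rot: [0.159, -3.132, 0.004]
force: [-0.9, -0.2, -1.2]
opening: 0.0854
grasp_force: 0.0
[ 0.63180145 -0.13306399] 0.022801107126176952 0.09785769904611949 [ 0.63015327 -0.13709927  0.18584673] [ 0.15918814 -3.13217307  0.00356687]
tool err cm [-0.25633491  0.40349618  9.3826206 ]
283 221
```

View pics/w2.png

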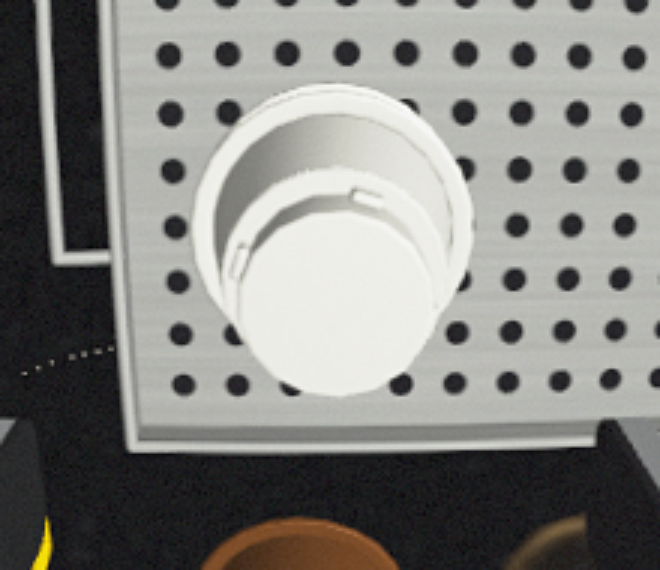

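The crop shows the foot top at (340,300) with ribs at (367,197) and (240,262), so they lie about 10° off the closing line. I'll turn the jaws −35° to close between the ribs, then re-measure once settled.

```bash
python3 -m jog '[[[0,0,0,0,0,-7],[0,0,0,0,0,-14],[0,0,0,0,0,-21],[0,0,0,0,0,-28],[0,0,0,0,0,-35]]]' -1
python3 -m jog '[[[0,0,0,0,0,0],[0,0,0,0,0,0],[0,0,0,0,0,0],[0,0,0,0,0,0],[0,0,0,0,0,0]]]' -1
cat > m.py <<'E'
from h import *
import sys
def meas(x,y,z,r=.05,tol=.004):
    st=sense(); im,d=eyes.get_image('wrist'); vv,uu=np.mgrid[0:420,0:560]; P=world('wrist',d,uu,vv,st)
    sel=(np.hypot(P[...,0]-x,P[...,1]-y)<r)&(abs(P[...,2]-z)<tol)&(d>0); q=P[sel]
    h=cv2.convexHull(q[:,:2].astype(np.float32))[:,0].astype(float); c,rr=fitcircle(h); return c,rr,q[:,2].mean(),st,im,P
E
python3 - <<'E' 2>/dev/null
from m import *
c,r,z,st,im,P=meas(.6315,-.133,.098)
Rt=R.from_rotvec(st['eef_rot']).as_matrix(); print(c,r,z,st['eef_pos'],st['qpos'],'tool err cm',100*(Rt.T@(np.r_[c,.092]-st['eef_pos'])),Rt.round(4))
E
```

```text
time_s: 3.52
eef_pos: [0.6313, -0.132, 0.1915]
eef_rot: [-1.112, 2.937, -0.0]
force: [0.0, 0.0, 0.2]
opening: 0.0851
grasp_force: 0.0
time_s: 3.93
eef_pos: [0.6311, -0.1328, 0.1904]
eef_rot: [-1.101, 2.942, -0.0]
force: [0.0, 0.1, 0.2]
opening: 0.0855
grasp_force: 0.0
[ 0.63204068 -0.13319974] 0.022850055493360354 0.09783257057171066 [ 0.6311202  -0.13283071  0.19044343] [-0.24580402  0.38492208  0.49888066  1.57590704 -0.19175993  1.22968849
  2.57347841] tool err cm [-0.04510777 -0.08738042  9.8443512 ] [[-7.544e-01 -6.564e-01  1.000e-04]
 [-6.564e-01  7.544e-01 -1.000e-04]
 [-0.000e+00 -1.000e-04 -1.000e+00]]
```

```bash
for i in 1 2 3; do python3 -m jog '[[[0,0,0,0,0,6],[0,0,0,0,0,12],[0,0,0,0,0,18],[0,0,0,0,0,24],[0,0,0,0,0,30]]]' -1; done
python3 -m jog '[[[0,0,0,0,0,0],[0,0,0,0,0,0],[0,0,0,0,0,0],[0,0,0,0,0,0],[0,0,0,0,0,0]]]' -1
python3 - <<'E' 2>/dev/null
from m import *
c,r,z,st,im,P=meas(.6315,-.133,.098)
Rt=R.from_rotvec(st['eef_rot']).as_matrix(); print(c,r,z,st['eef_pos'],st['qpos'],'tool err cm',100*(Rt.T@(np.r_[c,.092]-st['eef_pos'])),Rt.round(4))
E
```

```text
time_s: 4.4
eef_pos: [0.6311, -0.133, 0.1903]
eef_rot: [0.295, -3.128, 0.0]
force: [0.5, 0.3, 1.0]
opening: 0.0852
grasp_force: 0.0
time_s: 4.82
eef_pos: [0.6311, -0.133, 0.1903]
eef_rot: [-0.525, -3.097, 0.0]
force: [0.8, -0.1, -0.2]
opening: 0.0853
grasp_force: 0.0
time_s: 5.23
eef_pos: [0.6311, -0.1329, 0.1903]
eef_rot: [1.308, 2.856, -0.0]
force: [0.5, 0.8, 0.2]
opening: 0.0852
grasp_force: 0.0
time_s: 5.65
eef_pos: [0.6311, -0.1331, 0.1904]
eef_rot: [1.298, 2.861, 0.0]
force: [0.1, -0.1, -0.1]
opening: 0.0854
grasp_force: 0.0
[ 0.63165106 -0.13252228] 0.022717871449436107 0.09779850221943487 [ 0.63106922 -0.13308866  0.19036825] [-0.45786754  0.44799656  0.79971748  1.58636312 -0.33368426  1.24940104
  1.11819499] tool err cm [3.98523663e-03 7.99214612e-02 9.83683478e+00] [[-6.588e-01  7.523e-01  1.000e-04]
 [ 7.523e-01  6.588e-01  1.000e-04]
 [ 0.000e+00  1.000e-04 -1.000e+00]]
```

```bash
python3 -m jog '[[[0,0,2.5,0,0,0],[0,0.05,5,0,0,0],[0,0.05,7.5,0,0,0],[0,0.05,9.2,0,0,0],[0,0.05,9.8,0,0,0]]]' -1
python3 -m jog '[[[0,0,0,0,0,0],[0,0,0,0,0,0],[0,0,0,0,0,0],[0,0,0,0,0,0],[0,0,0,0,0,0]]]' -1
python3 -m jog '[[[0,0,0,0,0,0],[0,0,0,0,0,0],[0,0,0,0,0,0],[0,0,0,0,0,0],[0,0,0,0,0,0]]]' 1
python3 -m jog '[[[0,0,0,0,0,0],[0,0,0,0,0,0],[0,0,0,0,0,0],[0,0,0,0,0,0],[0,0,0,0,0,0]]]' 1
python3 -m jog '[[[0,0,0,0,0,0],[0,0,0,0,0,0],[0,0,0,0,0,0],[0,0,0,0,0,0],[0,0,0,0,0,0]]]' 1
```

```text
time_s: 6.12
eef_pos: [0.6299, -0.1323, 0.0894]
eef_rot: [-1.297, -2.857, 0.002]
force: [-1.0, 0.2, -0.1]
opening: 0.0857
grasp_force: 0.0
time_s: 6.53
eef_pos: [0.6321, -0.1329, 0.0935]
eef_rot: [1.299, 2.859, 0.001]
force: [-0.7, 0.0, 0.3]
opening: 0.0858
grasp_force: 0.0
time_s: 6.95
eef_pos: [0.6334, -0.1338, 0.0954]
eef_rot: [1.298, 2.855, 0.002]
force: [-2.1, 0.6, 19.1]
opening: 0.044
grasp_force: 86.5
time_s: 7.37
eef_pos: [0.6334, -0.1338, 0.0954]
eef_rot: [1.298, 2.856, 0.002]
force: [-1.6, -0.5, 19.7]
opening: 0.0442
grasp_force: 86.6
time_s: 7.78
eef_pos: [0.6334, -0.1337, 0.0953]
eef_rot: [1.298, 2.856, 0.002]
force: [-2.2, 0.1, 19.2]
opening: 0.044
grasp_force: 86.8
```

```bash
python3 -m jog '[[[0,0,-0.1,0,0,0],[0,0,-0.2,0,0,0],[0,0,-0.25,0,0,0],[0,0,-0.25,0,0,0],[0,0,-0.25,0,0,0]]]' 1
python3 - <<'E' 2>/dev/null
from m import *
im,d=eyes.get_image('wrist'); cv2.imwrite('pics/w3.png',im[...,::-1]); print(sense()['force'],sense()['torque'],sense()['eef_pos'])
E
```

```text
time_s: 8.2
eef_pos: [0.6325, -0.1331, 0.0957]
eef_rot: [1.299, 2.858, 0.001]
force: [0.8, -1.0, 7.8]
opening: 0.0442
grasp_force: 69.5
[ 2.01570506 -0.90536201  7.51241391] [-0.24101393 -0.49377288  0.00462256] [ 0.63244713 -0.13309442  0.09571292]
```

View pics/w3.png

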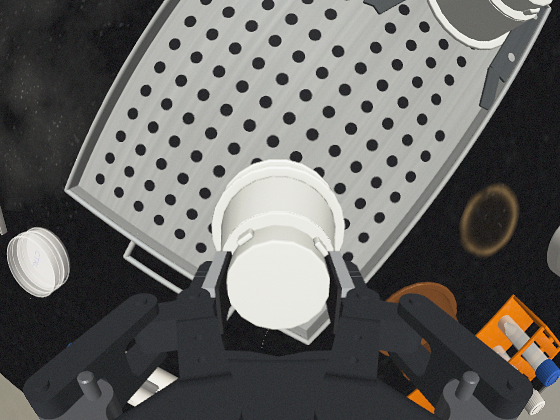

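The grip is good: pads on the plain foot at (280,280), between the ribs. I'll ease the downward press, then slide to the lane's centre line at tray y≈0.

```bash
python3 -m jog '[[[0.3,-0.03,-0.07,0,0,0],[1.0,-0.1,-0.07,0,0,0],[2.1,-0.2,-0.07,0,0,0],[3.4,-0.32,-0.07,0,0,0],[4.7,-0.44,-0.07,0,0,0]]]' 1
python3 -m jog '[[[1.3,-0.12,0,0,0,0],[2.6,-0.24,0,0,0,0],[3.9,-0.36,0,0,0,0],[5.2,-0.48,0,0,0,0],[6.3,-0.6,0,0,0,0]]]' 1
python3 -m jog '[[[1.0,-0.1,0,0,0,0],[1.7,-0.17,0,0,0,0],[2.1,-0.2,0,0,0,0],[2.3,-0.2,0,0,0,0],[2.3,-0.2,0,0,0,0]]]' 1
python3 -m jog '[[[0,0,0,0,0,0],[0,0,0,0,0,0],[0,0,0,0,0,0],[0,0,0,0,0,0],[0,0,0,0,0,0]]]' 1
```

```text
time_s: 8.67
eef_pos: [0.5967, -0.1, 0.0957]
eef_rot: [1.3, 2.859, -0.0]
force: [2.9, -2.6, 5.7]
opening: 0.0435
grasp_force: 72.2
time_s: 9.08
eef_pos: [0.5505, -0.0558, 0.0957]
eef_rot: [1.298, 2.86, 0.001]
force: [2.6, -2.5, 5.6]
opening: 0.0443
grasp_force: 72.2
time_s: 9.5
eef_pos: [0.5339, -0.0398, 0.0957]
eef_rot: [-1.298, -2.861, -0.001]
force: [0.7, -1.3, 5.4]
opening: 0.0442
grasp_force: 72.4
time_s: 9.92
eef_pos: [0.534, -0.0399, 0.0957]
eef_rot: [-1.298, -2.86, -0.001]
force: [-0.1, -0.6, 7.6]
opening: 0.0443
grasp_force: 72.7
```

```bash
python3 - <<'E' 2>/dev/null
from m import *
c,r,z,st,im,P=meas(.534,-.040,.098); print(c,r,z,st['eef_pos'])
np.savez('/tmp/w4.npz',im=im,P=P,p=st['eef_pos'],r=st['eef_rot'])
cv2.imwrite('pics/w4.png',im[...,::-1])
E
```

```text
[ 0.53388011 -0.03773853] 0.02726874308703648 0.097824632145264 [ 0.53401614 -0.03986182  0.09566404]
```

View pics/w4.png

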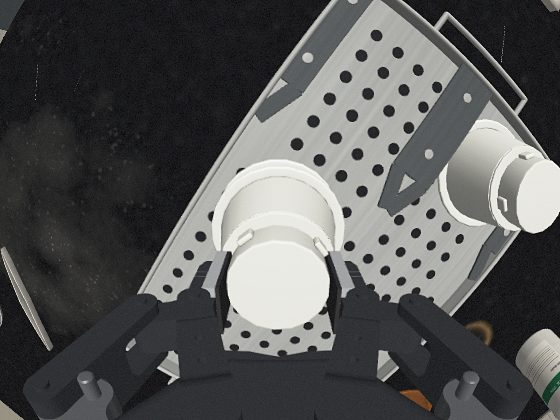

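The pair at (278,230) sits just short of the lane. Rail inner edges run (300,85)–(355,15) on the left and (395,140)–(455,70) on the right. I'll measure those in this view against the cup.

```bash
python3 - <<'E' 2>/dev/null
from m import *
D=np.load('/tmp/w4.npz'); im,P=D['im'].astype(float),D['P']; b=cv2.GaussianBlur(im.mean(2),(3,3),0)
cam=D['p']+R.from_rotvec(D['r']).as_matrix()@eyes.get_calibration('wrist')['T_tool_cam'][:3,3]
f=210/np.tan(np.radians(eyes.get_calibration('wrist')['fov_y'])/2)
vv,uu=np.mgrid[0:420,0:560]
U=world('wrist',np.ones((420,560)),uu,vv,{'eef_pos':D['p'],'eef_rot':D['r']})
Q=(cam+(U-cam)*((.017-cam[2])/(U[...,2]-cam[2]))[...,None])[...,:2]
s0=np.array([.5213,.0839]); a=np.radians(6.5); ex=np.array([np.cos(a),np.sin(a)]); ey=np.array([-ex[1],ex[0]])
T=np.stack([(Q-s0)@ex,(Q-s0)@ey+.126],-1)  # rel. lane centre, tray y
Tx,Ty=T[...,0].astype(np.float32),T[...,1].astype(np.float32)
# resample image into lane frame 0.25mm
xs=np.arange(-.06,.06,.0005); ys=np.arange(.05,.17,.005)
from scipy.interpolate import LinearNDInterpolator
m=(abs(Tx)<.08)&(Ty>.03)&(Ty<.19)
itp=LinearNDInterpolator(np.c_[Tx[m],Ty[m]],b[m])
for y in ys:
    p=itp(np.c_[xs,np.full(len(xs),y)]); dk=(p<135)
    l=[x for x in xs if -.05<x<-.03 and itp(x,y)<125<=itp(x+.0005,y)]
    r=[x for x in xs if .03<x<.05 and itp(x,y)>=125>itp(x+.0005,y)]
    print(y.round(3),np.round(l,4),np.round(r,4))
# flange of outer cup
k=(abs(P[...,2]-.032)<.0025)&(np.hypot(*(P[...,:2]-D['p'][:2]).transpose(2,0,1))<.05)
q=P[k][:,:2]; h=cv2.convexHull(q.astype(np.float32))[:,0].astype(float); h=h[(np.hypot(*(h-D['p'][:2]).T)>.036)]
c,r=fitcircle(h); print('flange',c,r,len(h),'lane x',(c-s0)@ex,'tcp lane x',(D['p'][:2]-s0)@ex,'tray y',(c-s0)@ey+.126)
E
```

```text
0.05 [] []
0.055 [-0.0455] [0.0445]
0.06 [-0.0435] [0.0425]
0.065 [-0.0415] [0.0405]
0.07 [-0.04] [0.039]
0.075 [-0.038] [0.037]
0.08 [-0.037] [0.0365]
0.085 [-0.037] [0.036]
0.09 [-0.037] [0.036]
0.095 [-0.0365] [0.036]
0.1 [-0.037] [0.0365]
0.105 [-0.0365] [0.036]
0.11 [-0.0365] [0.0365]
0.115 [-0.0365] [0.0365]
0.12 [-0.0365] [0.0365]
0.125 [-0.0365] [0.0365]
0.13 [-0.0365] [0.0365]
0.135 [-0.0365] [0.0365]
0.14 [-0.0365] [0.0365]
0.145 [-0.0365] [0.0365]
0.15 [-0.0465 -0.0365] [0.0365]
0.155 [-0.0415 -0.0365] [0.0365]
0.16 [-0.0355] [0.0365]
0.165 [] []
flange [ 0.53473335 -0.03946617] 0.04164311984926517 35 lane x -0.0006184509943246343 tcp lane x -0.00137583834304714 tray y 0.001906147441609038
```

```bash
python3 -m jog '[[[0.3,0.24,0,0,0,0],[0.8,0.6,0,0,0,0],[1.5,1.09,0,0,0,0],[2.2,1.57,0,0,0,0],[3.0,2.13,0,0,0,0]]]' 1
python3 -m jog '[[[0.6,0.42,0,0,0,0],[1.2,0.83,0,0,0,0],[1.8,1.25,0,0,0,0],[2.4,1.66,0,0,0,0],[3.0,2.08,0,0,0,0]]]' 1
python3 -m jog '[[[0.6,0.42,0,0,0,0],[1.2,0.83,0,0,0,0],[1.6,1.11,0,0,0,0],[1.8,1.25,0,0,0,0],[1.8,1.25,0,0,0,0]]]' 1
python3 - <<'E'
from m import *
st=sense();s0=np.array([.5213,.0839]); a=np.radians(6.5); ex=np.array([np.cos(a),np.sin(a)]); ey=np.array([-ex[1],ex[0]])
e=st['eef_pos'][:2]-s0; print('lane x',e@ex,'y',e@ey+.126, st['force'])
E
```

```text
time_s: 10.38
eef_pos: [0.5302, -0.0046, 0.0957]
eef_rot: [1.3, 2.86, -0.001]
force: [0.9, -5.6, 7.4]
opening: 0.0438
grasp_force: 72.8
time_s: 10.8
eef_pos: [0.5261, 0.0318, 0.0957]
eef_rot: [1.3, 2.86, -0.001]
force: [0.6, -4.5, 7.5]
opening: 0.0445
grasp_force: 72.9
time_s: 11.22
eef_pos: [0.5237, 0.0541, 0.0957]
eef_rot: [-1.298, -2.861, 0.001]
force: [0.8, -1.8, 7.6]
opening: 0.0442
grasp_force: 72.7
lane x -0.000947285286750023 y 0.0961613477064191 [ 0.76843686 -1.77244049  7.58574759]
```

```bash
python3 -m jog '[[[0.5,0.35,0,0,0,0],[1.0,0.69,0,0,0,0],[1.5,1.04,0,0,0,0],[1.9,1.32,0,0,0,0],[2.0,1.39,0,0,0,0]]]' 1
python3 -m jog '[[[0.08,0.06,0,0,0,0],[0.16,0.11,0,0,0,0],[0.25,0.17,0,0,0,0],[0.25,0.17,0,0,0,0],[0.25,0.17,0,0,0,0]]]' 1
python3 -m jog '[[[0.08,0.06,0,0,0,0],[0.16,0.11,0,0,0,0],[0.25,0.17,0,0,0,0],[0.25,0.17,0,0,0,0],[0.25,0.17,0,0,0,0]]]' 1
```

```text
time_s: 11.63
eef_pos: [0.521, 0.0782, 0.0957]
eef_rot: [-1.298, -2.861, 0.001]
force: [0.9, -5.5, 8.3]
opening: 0.0442
grasp_force: 73.0
time_s: 12.05
eef_pos: [0.5207, 0.0805, 0.0957]
eef_rot: [1.3, 2.86, -0.001]
force: [0.9, -4.7, 9.4]
opening: 0.0443
grasp_force: 72.9
time_s: 12.47
eef_pos: [0.5203, 0.0835, 0.0956]
eef_rot: [1.3, 2.86, -0.001]
force: [0.5, -4.8, 8.0]
opening: 0.0444
grasp_force: 72.9
```

```bash
python3 -m jog '[[[0.06,0.04,0,0,0,0],[0.12,0.08,0,0,0,0],[0.18,0.12,0,0,0,0],[0.18,0.12,0,0,0,0],[0.18,0.12,0,0,0,0]]]' 1
python3 -m jog '[[[0.06,0.04,0,0,0,0],[0.12,0.08,0,0,0,0],[0.18,0.12,0,0,0,0],[0.18,0.12,0,0,0,0],[0.18,0.12,0,0,0,0]]]' 1
```

```text
time_s: 12.88
eef_pos: [0.5202, 0.0847, 0.0957]
eef_rot: [1.3, 2.859, -0.003]
force: [0.6, -7.8, 9.8]
opening: 0.0442
grasp_force: 73.5
time_s: 13.3
eef_pos: [0.5201, 0.0858, 0.0959]
eef_rot: [1.301, 2.858, -0.004]
force: [0.4, -10.6, 11.5]
opening: 0.0441
grasp_force: 74.1
```

```bash
python3 -m jog '[[[-0.1,-0.07,0,0,0,0],[-0.1,-0.07,0,0,0,0],[-0.1,-0.07,-0.1,0,0,0],[-0.1,-0.07,-0.3,0,0,0],[-0.1,-0.07,-0.5,0,0,0]]]' 1
python3 -m jog '[[[0,0,-0.2,0,0,0],[0,0,-0.4,0,0,0],[0,0,-0.6,0,0,0],[0,0,-0.8,0,0,0],[0,0,-1.0,0,0,0]]]' 1
python3 -m jog '[[[0,0,-0.2,0,0,0],[0,0,-0.4,0,0,0],[0,0,-0.6,0,0,0],[0,0,-0.8,0,0,0],[0,0,-1.0,0,0,0]]]' 1
python3 -m jog '[[[0,0,-0.2,0,0,0],[0,0,-0.4,0,0,0],[0,0,-0.6,0,0,0],[0,0,-0.8,0,0,0],[0,0,-1.0,0,0,0]]]' 1
```

```text
time_s: 13.72
eef_pos: [0.5189, 0.0873, 0.0997]
eef_rot: [-1.298, -2.858, 0.003]
force: [0.7, -1.2, -4.4]
opening: 0.044
grasp_force: 70.3
time_s: 14.13
eef_pos: [0.5204, 0.0874, 0.1106]
eef_rot: [-1.299, -2.86, 0.0]
force: [0.5, -0.8, -1.7]
opening: 0.0438
grasp_force: 71.3
time_s: 14.55
eef_pos: [0.5209, 0.0874, 0.121]
eef_rot: [1.299, 2.86, 0.001]
force: [-0.3, -0.2, -1.1]
opening: 0.0444
grasp_force: 71.5
time_s: 14.97
eef_pos: [0.5206, 0.0872, 0.1307]
eef_rot: [-1.3, -2.86, 0.0]
force: [-1.0, 0.3, -0.7]
opening: 0.0442
grasp_force: 71.5
```

```bash
python3 -m jog '[[[0,0,-0.5,0,0,0],[0,0,-1.0,0,0,0],[0,0,-1.6,0,0,0],[0,0,-2.2,0,0,0],[0,0,-2.8,0,0,0]]]' 1
python3 -m jog '[[[0,0,-1,0,0,0],[0,0,-2.2,0,0,0],[0,0,-3.4,0,0,0],[0,0,-4.6,0,0,0],[0,0,-5,0,0,0]]]' 1
python3 - <<'E'
from m import *
st=sense(); Rt=R.from_rotvec(st['eef_rot']).as_matrix(); print(100*(Rt.T@(np.array([.5956,-.0948,st['eef_pos'][2]])-st['eef_pos'])))
for z in (.076,):
  for x,y in((.5213,.0839),(.628,.09)):
    im,d=eyes.get_image('top'); vv,uu=np.mgrid[0:420,0:560]; P=world('top',d,uu,vv)
    k=(np.hypot(P[...,0]-x,P[...,1]-y)<.05)&(abs(P[...,2]-z)<.006)&(d>0); print(k.sum(),P[k].mean(0) if k.any() else '')
E
```

```text
time_s: 15.38
eef_pos: [0.5207, 0.0872, 0.1593]
eef_rot: [1.3, 2.86, 0.0]
force: [-0.7, -0.2, 0.6]
opening: 0.0439
grasp_force: 71.5
time_s: 15.8
eef_pos: [0.5216, 0.0874, 0.211]
eef_rot: [1.299, 2.859, 0.003]
force: [-0.6, -0.3, -1.0]
opening: 0.0443
grasp_force: 71.5
[-1.85907315e+01 -6.40212511e+00 -4.70869600e-03]
0 
316 [0.62818993 0.08945906 0.0761996 ]
```

```bash
python3 -m jog '[[[-0.8,-0.3,0,0,0,0],[-2.5,-0.9,0,0,0,0],[-4.7,-1.6,0,0,0,0],[-7,-2.4,0,0,0,0],[-9.4,-3.2,0,0,0,0]]]' 1
python3 -m jog '[[[-2.4,-0.8,0,0,0,0],[-4.8,-1.6,0,0,0,0],[-7,-2.4,0,0,0,0],[-8.7,-3,0,0,0,0],[-9.2,-3.2,0,0,0,0]]]' 1
python3 -m jog '[[[0,0,0,0,0,0],[0,0,0,0,0,0],[0,0,0,0,0,0],[0,0,0,0,0,0],[0,0,0,0,0,0]]]' 1
python3 - <<'E'
from m import *
st=sense(); print(st['eef_pos'],st['force']); im,d=eyes.get_image('top'); vv,uu=np.mgrid[0:420,0:560]; P=world('top',d,uu,vv)
for x,y in((.5213,.0839),(.628,.09)):
    k=(np.hypot(P[...,0]-x,P[...,1]-y)<.05)&(abs(P[...,2]-.076)<.006)&(d>0); print(k.sum(),P[k].mean(0) if k.any() else '')
im,d=eyes.get_image('wrist'); cv2.imwrite('pics/w5.png',im[...,::-1])
E
```

```text
time_s: 16.32
eef_pos: [0.5583, -0.0059, 0.2078]
eef_rot: [-1.298, -2.86, 0.001]
force: [-0.3, -0.1, -0.1]
opening: 0.0438
grasp_force: 71.5
time_s: 16.73
eef_pos: [0.5946, -0.0992, 0.2077]
eef_rot: [1.305, 2.857, -0.004]
force: [0.0, -1.0, -0.8]
opening: 0.0441
grasp_force: 71.5
time_s: 17.15
eef_pos: [0.5947, -0.0937, 0.2085]
eef_rot: [-1.297, -2.861, -0.001]
force: [0.1, 0.5, -1.7]
opening: 0.0442
grasp_force: 71.5
[ 0.59469832 -0.09368657  0.20852679] [ 0.10648812  0.47279724 -1.66601669]
326 [0.52078131 0.08318327 0.07602278]
313 [0.62823521 0.08951915 0.07628422]
```

View pics/w5.png

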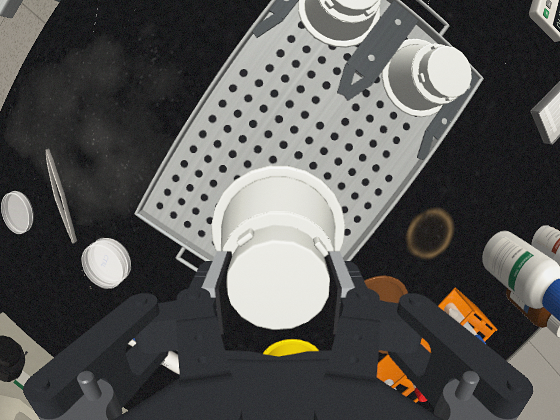

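The inner cup stands upright in the lane at (340,15), the third cup is untouched at (440,70), and the outer cup is held at (278,280). Lowering now.

```bash
python3 -m jog '[[[0,0,2,0,0,0],[0,0,4.5,0,0,0],[0,0,7,0,0,0],[0,0,9.2,0,0,0],[0,0,10.5,0,0,0]]]' 1
python3 -m jog '[[[0,0,0.7,0,0,0],[0,0,1.3,0,0,0],[0,0,1.6,0,0,0],[0,0,1.8,0,0,0],[0,0,1.8,0,0,0]]]' 1
python3 -m jog '[[[0,0,0.2,0,0,0],[0,0,0.4,0,0,0],[0,0,0.6,0,0,0],[0,0,0.8,0,0,0],[0,0,0.8,0,0,0]]]' 1
```

```text
time_s: 17.67
eef_pos: [0.5937, -0.0942, 0.1012]
eef_rot: [-1.298, -2.859, 0.001]
force: [-0.2, -0.0, -1.0]
opening: 0.044
grasp_force: 71.5
time_s: 18.08
eef_pos: [0.5951, -0.095, 0.086]
eef_rot: [1.299, 2.859, 0.001]
force: [0.3, -0.5, -0.5]
opening: 0.0441
grasp_force: 71.5
time_s: 18.5
eef_pos: [0.5945, -0.0948, 0.0771]
eef_rot: [-1.299, -2.86, 0.0]
force: [0.8, -0.2, -0.6]
opening: 0.044
grasp_force: 71.5
```

Expected touch is at TCP z ≈ 0.0737.

```bash
python3 -m jog '[[[0,0,0.1,0,0,0],[0,0,0.2,0,0,0],[0,0,0.3,0,0,0],[0,0,0.35,0,0,0],[0,0,0.35,0,0,0]]]' 1
python3 -m jog '[[[0,0,0.05,0,0,0],[0,0,0.1,0,0,0],[0,0,0.1,0,0,0],[0,0,0.1,0,0,0],[0,0,0.1,0,0,0]]]' 1
```

```text
time_s: 18.92
eef_pos: [0.5947, -0.0949, 0.0739]
eef_rot: [-1.3, -2.86, 0.0]
force: [-0.0, -0.2, -1.0]
opening: 0.044
grasp_force: 71.5
time_s: 19.33
eef_pos: [0.5949, -0.095, 0.0733]
eef_rot: [1.3, 2.86, 0.0]
force: [-1.3, -0.3, 4.3]
opening: 0.0442
grasp_force: 73.1
```

```bash
python3 -m jog '[[[0,0,0,0,0,0],[0,0,0,0,0,0],[0,0,0,0,0,0],[0,0,0,0,0,0],[0,0,0,0,0,0]]]' -1
python3 -m jog '[[[0,0,0,0,0,0],[0,0,0,0,0,0],[0,0,0,0,0,0],[0,0,0,0,0,0],[0,0,0,0,0,0]]]' -1
python3 -m jog '[[[0,0,-1,0,0,0],[0,0,-3,0,0,0],[0,0,-6,0,0,0],[0,0,-9,0,0,0],[0,0,-11,0,0,0]]]' -1
python3 -m jog '[[[0,0,-2,0,0,0],[0,0,-4,0,0,0],[0,0,-6,0,0,0],[0,0,-6,0,0,0],[0,0,-6,0,0,0]]]' -1
python3 - <<'E'
from m import *
im,d=eyes.get_image('wrist'); cv2.imwrite('pics/w6.png',im[...,::-1])
for x,y in((.5213,.0839),(.628,.09),(.595,-.095)):
    c,r,z,st,_,P=meas(x,y,.076); print(c,r,z)
E
```

```text
time_s: 19.75
eef_pos: [0.5947, -0.0949, 0.0729]
eef_rot: [-1.3, -2.86, 0.0]
force: [-0.2, -1.3, 0.5]
opening: 0.0856
grasp_force: 0.0
time_s: 20.17
eef_pos: [0.5948, -0.095, 0.073]
eef_rot: [1.3, 2.86, -0.0]
force: [0.3, -0.2, 1.1]
opening: 0.0854
grasp_force: 0.0
time_s: 20.58
eef_pos: [0.5954, -0.0956, 0.1865]
eef_rot: [1.3, 2.857, 0.001]
force: [0.8, -0.7, 1.1]
opening: 0.0852
grasp_force: 0.0
time_s: 21.0
eef_pos: [0.5952, -0.0953, 0.2447]
eef_rot: [1.299, 2.858, 0.002]
force: [0.0, 1.2, -0.4]
opening: 0.0852
grasp_force: 0.0
[0.52232854 0.08310517] 0.02209621481905794 0.07540491304889814
[0.62886215 0.09005578] 0.022822765236861317 0.07548276662870618
[ 0.59528802 -0.09464428] 0.022533707386165537 0.07538107407507279
```

View pics/w6.png

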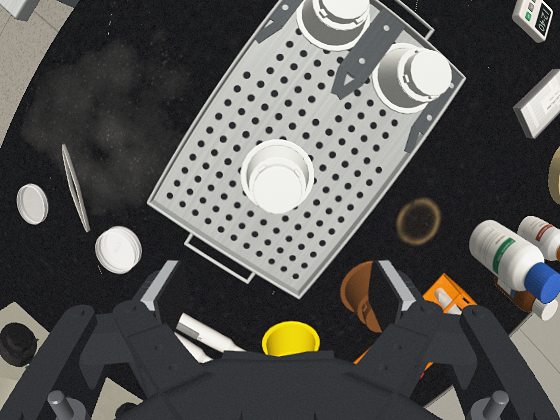

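Outer stands at (277,180) on the open part, inner in the lane at (335,15), third at (420,75) unmoved. One nearer check of the inner cup against the wall.

```bash
python3 -m jog '[[[2,1.2,0,0,0,0],[5,2.9,0,0,0,0],[8,4.6,0,0,0,0],[10.5,6,0,0,0,0],[11,6.3,0,0,0,0]]]' -1
python3 -m jog '[[[0,0,0,0,0,0],[0,0,0,0,0,0],[0,0,0,0,0,0],[0,0,0,0,0,0],[0,0,0,0,0,0]]]' -1
python3 - <<'E' 2>/dev/null
from m import *
c,r,z,st,im,P=meas(.5213,.0839,.076); s0=np.array([.5213,.0839]); a=np.radians(6.5); ex=np.array([np.cos(a),np.sin(a)]); ey=np.array([-ex[1],ex[0]])
print(c,r,z,'lane x',(c-s0)@ex,'y',(c-s0)@ey+.126)
c2=meas(.628,.09,.076)[0]; print('third',c2,(c2-s0)@ex,(c2-s0)@ey+.126)
# end-wall rim tops near lane (z~.022)
T=np.stack([(P[...,:2]-s0)@ex,(P[...,:2]-s0)@ey+.126],-1)
k=(abs(T[...,0])<.09)&(T[...,1]>.155)&(T[...,1]<.18)&(abs(P[...,2]-.0215)<.002); print('rim y',np.percentile(T[k][:,1],[5,50,95]),k.sum())
cv2.imwrite('pics/w7.png',im[...,::-1])
E
```

```text
time_s: 21.62
eef_pos: [0.5686, 0.0354, 0.2419]
eef_rot: [-1.289, -2.862, -0.001]
force: [0.3, 0.5, -0.7]
opening: 0.0852
grasp_force: 0.0
time_s: 22.03
eef_pos: [0.57, 0.0278, 0.243]
eef_rot: [1.303, 2.859, -0.001]
force: [0.0, 0.2, -0.8]
opening: 0.0853
grasp_force: 0.0
[0.52161339 0.08423377] 0.022679627316338387 0.07551166110889114 lane x 0.00034915940105169433 y 0.12629614789915794
third [0.62849556 0.09041239] 0.10724371222461826 0.12033564270102302
rim y [0.16004911 0.16881568 0.17083581] 520
```

View pics/w7.png

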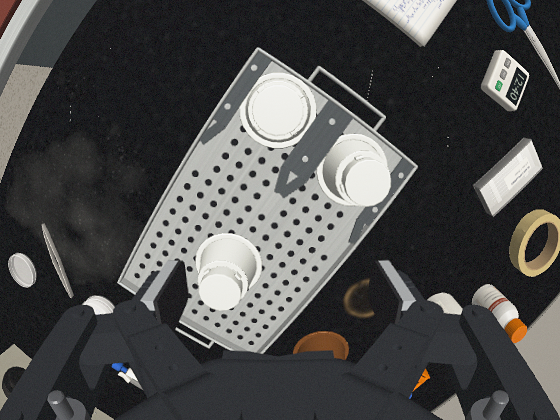

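The inner cup at (280,110) is at tray y 0.126, centred under the rails and against the wall. The outer cup (225,275) and third cup (360,175) are upright.

```bash
python3 -c "
from workcell import env; print(env.close_job())"
```

```text
the job is handed in; nothing more can be done
None
```

The job is handed in: the inner cup is under both rails against the end wall, the outer cup stands mouth down on the open part, and the third cup is undisturbed, at about 22 s of the 59 s allowed.

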